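# Tip the setting block over the step into the checking fixture

## Task

Lay the tall standing aluminium setting block down in the checking fixture: keeping it upright and on the bench, slide it until its foot bears square against the low step at the front end of the bed and midway between the rails, then push slowly against its upper part so that it tips over the step and lies flat between the two side rails. Then push it along the bed until it is fully home against the end stop, lean on it there with about 10 N for a second, and let go. Never push it against the step or the end stop with more than 20 N, never lift it, and leave the other parts lying where they are.

Things in the scene. Friction and masses are not known exactly. Their poses are not given: they have to be found in the camera images.
- setting_block: Plain aluminium block 36 x 44 x 80 mm, about 0.34 kg, two small cross bores; starts standing on its 36 x 44 mm end, 2 to 5 cm in front of the fixture's step, up to 2 cm off centre and turned up to 0.35 rad. Origin: centre of the end it stands on. x: its 36 mm thickness (at first roughly along the fixture's x), y: 44 mm width, z: 80 mm length (up while it stands). Friction about 0.6.
- block_center (a point): Centre of the setting block, 40 mm along its z axis from its origin. When the block has just tipped over the step this point lies near fixture x = 30 mm, z = 28 mm (its rear end at x = -10 mm, overhanging the step); when home at fixture x = 65 mm, y within 7 mm of 0, z = 28 mm (rear end at x = 25 mm).
- fixture: Checking fixture fixed to the bench: rigid steel bed 124 x 72 x 10 mm whose front end face is the low step, with two dark rails 8 mm thick on it from x = 12 to 98 mm, tops at z = 22 mm, inner faces at y = +27 and -27 mm. Origin: on the bench at the middle of the foot of the step; x along the bed away from the robot, y to the left, z up. Bed top at z = 10 mm.
- end_stop: Dark steel stop block, rigid, fixed on the far end of the bed: 16 mm thick, 62 mm wide, from z = 10 to 36 mm of the fixture. Origin: middle of its underside, at x = 113 mm, z = 10 mm in the fixture frame; its face towards the robot is at fixture x = 105 mm. Axes as the fixture's.
- spacer_block: Small ground steel spacer block lying flat, 25 x 46 x 16 mm, beside the fixture; bystander. Origin: centre of its underside.
- dowel_pin: Steel dowel pin standing upright, diameter 10 mm, 24 mm tall, beside the fixture; bystander. Origin: centre of its underside.
- shim_plate: Flat steel shim plate 28 x 40 x 8 mm lying in front of the work, to the right; bystander. Origin: centre of its underside.
- rubber_tip: Black rubber tip, diameter 23 mm, 26 mm tall, far to the left; bystander. Origin: centre of its underside.
- press_tower_l: Fixed obstacle: tall press tower left of the work, top at z = 0.29 m, standing between x = 0.42 and 0.53 m with its face towards the work at y = +0.12 m; with its clamp and box it reaches left to the bench's edge. Come in from above it.
- press_tower_r: Fixed obstacle: the like press tower right of the work, top at z = 0.29 m, between x = 0.42 and 0.53 m, its face towards the work at y = -0.20 m.

How it is judged:
On the way, in this order (a step that is already met when the one before it is completed fails the run):
1. the block stands upright with its foot square against the step, midway between the rails, pressed lightly on it (contact force between setting_block and fixture above 0.5 N and angle between setting_block's own z axis and vertical below 0.1 rad and angle between the x axis of setting_block and the x axis of fixture, either way round below 0.07 rad and x of block_center in the frame of fixture below -0.014 m and y of block_center in the frame of fixture between -0.006 and 0.006 m), for 0.15 s.
2. the block has been tipped over the step and lies flat on the bed between the rails (angle between setting_block's own z axis and vertical above 1.5 rad and z of block_center in the frame of fixture below 0.031 m and y of block_center in the frame of fixture between -0.007 and 0.007 m and x of block_center in the frame of fixture above 0.015 m), for 0.2 s.
3. the lying block is pressed home on the end stop with at least 6 N for 0.4 s (angle between setting_block's own z axis and vertical above 1.5 rad and z of block_center in the frame of fixture below 0.031 m and y of block_center in the frame of fixture between -0.007 and 0.007 m and contact force between setting_block and end_stop above 6 N), for 0.4 s.
At the end, for the whole second after the job is handed in: The block lies flat on the bed (its long axis within about 4 degrees of level and 3 degrees of the bed's length), centred between the rails within 7 mm, its end within 2 mm of the end stop, at rest (angle between setting_block's own z axis and vertical above 1.5 rad and z of block_center in the frame of fixture below 0.031 m and y of block_center in the frame of fixture between -0.007 and 0.007 m and x of block_center in the frame of fixture between 0.063 and 0.0675 m and angle between the z axis of setting_block and the x axis of fixture, either way round below 0.05 rad and linear speed of setting_block below 0.01 m/s); the robot touches nothing.
It fails at once if the block is pushed against the step with more than 20 N (contact force between setting_block and fixture above 20 N and angle between setting_block's own z axis and vertical below 0.2 rad).
It fails at once if the block is pushed against the end stop with more than 20 N (contact force between setting_block and end_stop above 20 N).
It fails at once if the block is lifted (height (world z) of block_center above 0.07 m).
It fails at once if the block is thrown over rather than pushed slowly (its centre faster than 1 m/s) (linear speed of setting_block above 1 m/s).
It fails at once if a bystander (spacer block, dowel pin, shim plate or rubber tip) is moved by more than 15 mm (distance of any of spacer_block, dowel_pin, shim_plate, rubber_tip from where it was at the start of the episode above 0.015 m).
It also fails if it takes over 72 s, if anything falls off the work surface, if the arm or the gripper's body presses on something with over 40 N, if the wrist force passes 120 N, or if a joint passes its speed limit or range.

## Robot

A 6-joint arm with a two-finger parallel gripper is mounted at the origin on a cart in front of the work surface, level with it; the furniture and walls round the work are solid. World frame = base frame: x ahead of the robot, y to its left, z up, the work surface at z = 0. Lengths are in m, angles in rad, forces in N, time in s.
With the tool pointing down it reaches from about 0.35 to 0.95 m from the base axis. Payload 17.4 kg.
Tool frame: the origin (TCP) lies where the fingers leave the gripper's body, on its centre line; the fingertips stand 84 mm ahead of it and the grasp point (between the pads) lies 65 mm ahead of it; z points along the fingers, y is the direction in which the jaws open and shut (so a half turn about z gives the same grasp; the last joint's range is limited). The gripper opens to 93 mm and grips with 3 to 60 N. Pads are 15 mm wide; open, the fingers measure 128 mm over their backs; the gripper's body (75 mm by 188 mm) begins 65 mm behind the grasp point.
Start: joints at [-1.293, 0.116, 1.442, -0, 1.584, -0.038], TCP at [0.21, -0.642, 0.303] pointing down, gripper open.
Joint ranges: [-2.83, 2.83], [-0.83, 2.19], [0.07, 2.5], [-1.14, 4.28], [0.01, 3], [-2.97, 2.97]. Speed limits (rad/s): [1.89, 1.89, 2.22, 3.14, 3.14, 3.14].

## Interface

Orientations are given as a unit quaternion [x, y, z, w].
In Python, from rig import r, eyes, order gives the robot as it stands.
- The arm moves only by the tool move_arm, never from a script. Its argument "rows" is a list that holds one entry, the list of rows, each a list of 7 numbers: the finger opening in cm, from 0 to 9.3, then the shift along the tool's x, y, z in cm, then the turn, a rotation vector about the tool's x, y, z in degrees. A call has exactly 5 rows; each row shifts and turns the commanded pose from where the row before left it, along the tool's axes as they then stand; what a row does not reach is not made up. A row lasts 1/10 s, in which the tool goes at most 50 mm and 8.59 degrees, less where a joint would pass 70% of its speed; a pose out of reach is approached as far as the arm can. A call with a gripper value outside its range is refused whole. The fingers move at their own pace and stop on an object; the grip force is fixed at half the most. Time passes only in rows, so rows that do not move let the fingers close, or fill a call up. It gives the time, the measured TCP pose, the force and the opening at its end, in the units of the state.
- r.get_obs(): the state, without advancing time (a new reading comes with each control period).
- eyes.snapshot(name): name is "scene" or "side" or "wrist"; returns a dict with "image" (480x640x3 uint8, red, green, blue), "vfov" (degrees; the focal length in pixels is half the picture's height over the tangent of half this angle, whatever the lens; pixels are square), "cx", "cy" (the principal point, pixels), "pose" (4x4, takes a point from camera to world coordinates). Camera axes: x right, y down, z forward; pixel columns grow to the right and rows downward; lengths in m; the calibration is good to about 2 mm. A picture is of the moment at which its call begins. There is no depth.
- order.job_done(): hands the job in, once; it reports no verdict.
The state is a dict: "t": time; "joint_pos": joint angles; "qvel": joint speeds; "effort": joint torques, N m; "position": TCP position; "ee_rot": TCP orientation; "ft_force": force on the tool from outside, world axes, zero at the start; "moment": the same for the moment, N m; "grip_width": finger opening in m.
Only numpy, scipy, OpenCV 4.12 (cv2) and the standard library are available. Lean on these libraries where they do the work, as an engineer would, in place of code of your own. Each camera call takes 0.05 s, during which the arm holds its last target.

## Working session

There is one attempt and no reset: what is moved stays moved. The work goes in short steps, Python scripts to look and compute and a tool call to move; the robot and the scene stay as the last step left them, time stands still between calls to the robot, and variables do not carry over. Pictures are saved under pics/ and viewed, and the job is handed in when it is done.

Besides the shell and the picture viewer there is one more tool, called after ">>>" by a JSON object that holds its "name" and its "arguments", one argument or row to a line. move_arm: Moves the arm, as the interface text tells. Its arguments: {"type":"object","properties":{"rows":{"type":"array"}},"required":["rows"]}

```bash
ls; mkdir -p pics; python3 - <<'E'
from rig import r, eyes, order
import cv2
o=r.get_obs(); print(o)
for n in ["scene","side","wrist"]:
    s=eyes.snapshot(n); print(n,s["vfov"],s["cx"],s["cy"],s["pose"])
    cv2.imwrite(f"pics/{n}0.png",s["image"][:,:,::-1])
E
```

```text
pics
{'t': 0.0, 'joint_pos': array([-1.29280395e+00,  1.16467458e-01,  1.44224200e+00, -2.88563804e-05,
        1.58397544e+00, -3.78194825e-02]), 'qvel': array([ 0.00182985, -0.0011225 , -0.00039605, -0.00014059, -0.00066293,
        0.0010197 ]), 'effort': array([ 1.94581691e-03, -7.21248579e+01, -6.22616243e+01,  7.80653791e-02,
        2.37851014e-02, -1.65328770e-04]), 'position': array([ 0.20959291, -0.64153106,  0.30203206]), 'ee_rot': array([ 9.87558623e-01,  1.57250332e-01, -7.97479778e-05, -5.40464776e-04]), 'ft_force': array([ 0.47580975, -0.30889489,  0.28396906]), 'moment': array([0.01258281, 0.00962365, 0.00964868]), 'grip_width': 0.0931200512344257}
scene 55.56115476586432 317.6343890050545 235.87424483679044 [[ 0.72393186 -0.4978724   0.47754134  0.18451496]
 [-0.6897078  -0.53740738  0.48527976 -0.40255972]
 [ 0.01502684 -0.68067347 -0.73243281  0.67840627]
 [ 0.          0.          0.          1.        ]]
side 48.688066939859254 323.1422849030736 237.9861160570549 [[ 0.9710987  -0.21243742  0.10880097  0.46197091]
 [-0.23828018 -0.83657585  0.49331876 -0.50932814]
 [-0.01377909 -0.50498632 -0.86301735  0.9722299 ]
 [ 0.          0.          0.          1.        ]]
wrist 65.97663770512759 324.36586340191644 238.18582329251856 [[ 3.09534774e-01 -9.22567941e-01 -2.30340221e-01  2.72031945e-01]
 [-9.50888103e-01 -3.00366492e-01 -7.47782487e-02 -6.21361557e-01]
 [-1.98469153e-04  2.42174244e-01 -9.70232754e-01  3.83561953e-01]
 [ 0.00000000e+00  0.00000000e+00  0.00000000e+00  1.00000000e+00]]
```

View pics/scene0.png

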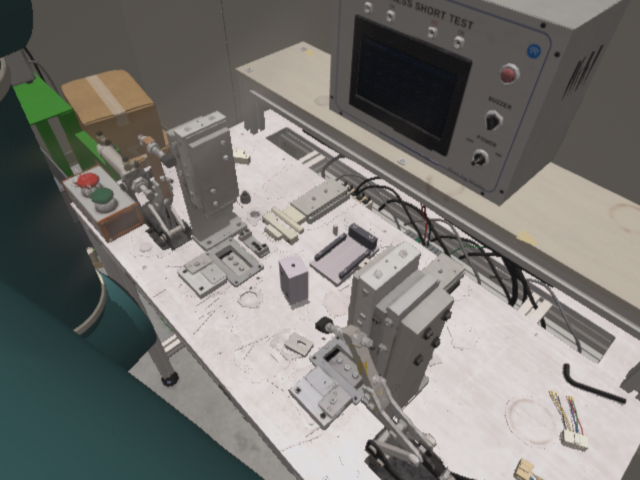

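View pics/side0.png

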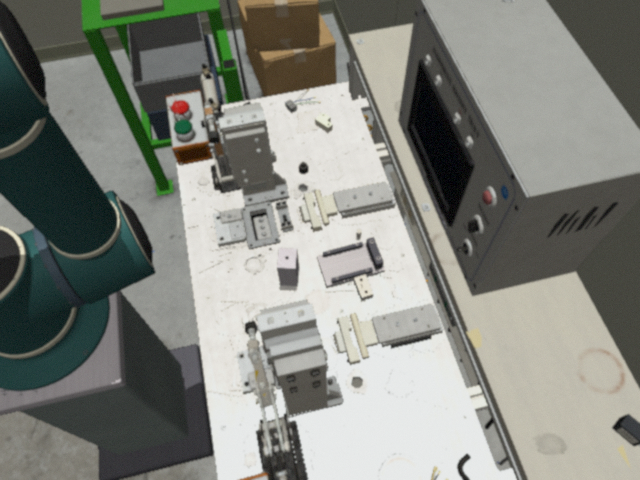

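The scene view shows the block at about (293,280) and the fixture at about (343,253). In the side view the block is at about (288,266) and the fixture at about (350,262). Next I'll enlarge these.

```bash
python3 - <<'E'
import cv2
a=cv2.imread("pics/scene0.png")[210:320,255:395]; cv2.imwrite("pics/scene0c.png",cv2.resize(a,None,fx=5,fy=5,interpolation=cv2.INTER_CUBIC))
a=cv2.imread("pics/side0.png")[225:315,260:400]; cv2.imwrite("pics/side0c.png",cv2.resize(a,None,fx=5,fy=5,interpolation=cv2.INTER_CUBIC))
E
```

```text
(no output)
```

View pics/scene0c.png

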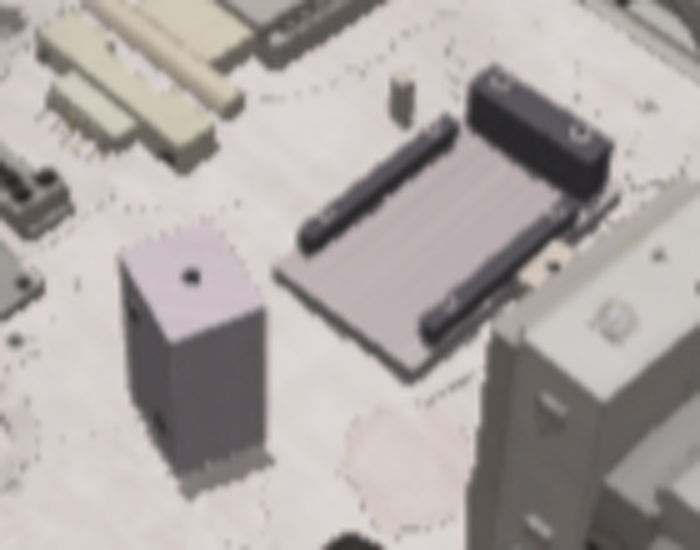

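View pics/side0c.png

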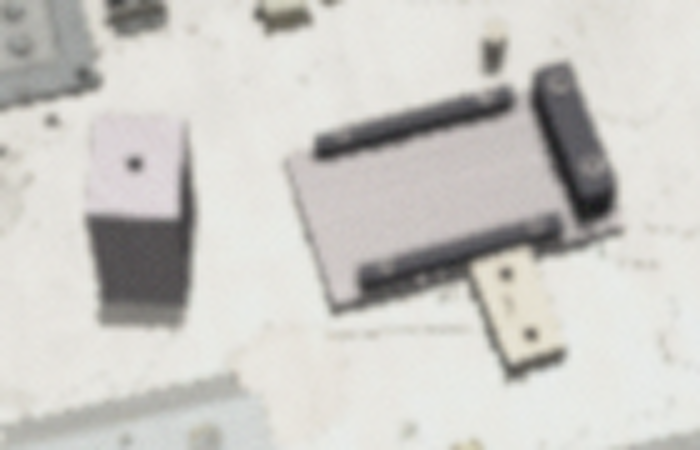

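```bash
cat > h.py <<'E'
import numpy as np, cv2
from scipy.optimize import least_squares
def proj(cam,P):
    P=np.atleast_2d(P); T=np.linalg.inv(cam["pose"]); Q=P@T[:3,:3].T+T[:3,3]
    f=240/np.tan(np.radians(cam["vfov"])/2)
    return np.c_[cam["cx"]+f*Q[:,0]/Q[:,2], cam["cy"]+f*Q[:,1]/Q[:,2]]
def ray(cam,uv,z):
    f=240/np.tan(np.radians(cam["vfov"])/2); d=cam["pose"][:3,:3]@np.array([(uv[0]-cam["cx"])/f,(uv[1]-cam["cy"])/f,1]); o=cam["pose"][:3,3]
    return o+d*(z-o[2])/d[2]
def place(p,L):
    c,s=np.cos(p[2]),np.sin(p[2]); L=np.atleast_2d(L)
    return np.c_[p[0]+c*L[:,0]-s*L[:,1], p[1]+s*L[:,0]+c*L[:,1], L[:,2]]
def fit(obs,p0):  # obs: list of (cam, [(local pt, uv)])
    def res(p): return np.concatenate([(proj(c,place(p,[q[0] for q in l]))-np.array([q[1] for q in l])).ravel() for c,l in obs])
    s=least_squares(res,p0); return s.x, res(s.x).reshape(-1,2)
def u(off,p,k=5): return (off[0]+(p[0]+.5)/k-.5, off[1]+(p[1]+.5)/k-.5)
E
python3 - <<'E'
from h import *
from rig import r,eyes,order
sc=eyes.snapshot("scene"); sd=eyes.snapshot("side")
A=lambda p:u((255,210),p); B=lambda p:u((260,225),p)
bs=[((-.018,.022,.08),A((120,260))),((-.018,-.022,.08),A((171,343))),((.018,-.022,.08),A((266,308))),((.018,.022,.08),A((213,232))),((-.018,-.022,0),A((183,473))),((.018,-.022,0),A((267,440)))]
bd=[((-.018,.022,.08),B((91,118))),((-.018,-.022,.08),B((88,216))),((.018,-.022,.08),B((181,218))),((.018,.022,.08),B((188,121))),((-.018,-.022,0),B((100,303))),((.018,-.022,0),B((186,305)))]
fs=[((0,.036,.01),A((275,270))),((0,-.036,.01),A((410,373))),((.105,.031,.036),A((470,85))),((.105,-.031,.036),A((585,155))),((.121,.031,.036),A((492,65))),((.121,-.031,.036),A((610,145)))]
fd=[((0,.036,.01),B((287,158))),((0,-.036,.01),B((333,305))),((.124,-.036,.01),B((622,228))),((.105,.031,.036),B((535,72))),((.121,.031,.036),B((570,65)))]
for n,s,d in (("block",bs,bd),("fix",fs,fd)):
    p0=[.45,0,0]
    for o in ([(sc,s)],[(sd,d)],[(sc,s),(sd,d)]):
        x,e=fit(o,p0); print(n,x.round(4),np.abs(e).max().round(2),np.sqrt((e**2).mean()).round(2))
E
```

```text
block [ 0.4969 -0.0277 -0.2769] 2.79 1.19
block [ 0.4966 -0.0247 -0.2766] 0.93 0.6
block [ 0.4969 -0.0264 -0.2768] 3.21 1.08
fix [ 0.5613 -0.0352  0.0581] 1.84 0.82
fix [ 0.561  -0.0328  0.0352] 0.87 0.48
fix [ 0.5612 -0.0341  0.0474] 1.95 0.73
```

Block at about (0.497, -0.026), yaw -0.28. Fixture at about (0.561, -0.034), yaw +0.05. The relative offset and turn agree with the task text. I'll raise the arm first, then cross over the right tower.

>>> {"name": "move_arm", "arguments": {
  "rows": [
    [[9.3,0,0,-4.5,0,0,0],[9.3,0,0,-4.5,0,0,0],[9.3,0,0,-4.5,0,0,0],[9.3,2.8,-3.3,0,0,0,0],[9.3,2.8,-3.3,0,0,0,0]]
  ]
}}

```text
t: 0.75
position: [0.2424, -0.5612, 0.4387]
ee_rot: [0.988, 0.157, 0.0, 0.001]
ft_force: [1.5, 0.2, -0.3]
grip_width: 0.0931
```

>>> {"name": "move_arm", "arguments": {
  "rows": [
    [[9.3,2.9,-3.4,0,0,0,0],[9.3,2.9,-3.4,0,0,0,0],[9.3,2.9,-3.4,0,0,0,0],[9.3,2.9,-3.4,0,0,0,0],[9.3,2.9,-3.4,0,0,0,0]]
  ]
}}

```text
t: 1.25
position: [0.3276, -0.3531, 0.4378]
ee_rot: [0.988, 0.157, 0.0, 0.0]
ft_force: [-0.3, -0.2, -0.3]
grip_width: 0.0931
```

>>> {"name": "move_arm", "arguments": {
  "rows": [
    [[9.3,2.9,-3.4,0,0,0,0],[9.3,2.9,-3.4,0,0,0,0],[9.3,2.9,-3.4,0,0,0,0],[9.3,2.9,-3.4,0,0,0,0],[9.3,2.9,-3.4,0,0,0,0]]
  ]
}}

```text
t: 1.75
position: [0.4125, -0.1464, 0.4379]
ee_rot: [0.988, 0.157, 0.0, 0.0]
ft_force: [1.2, -0.7, -1.1]
grip_width: 0.0927
```

>>> {"name": "move_arm", "arguments": {
  "rows": [
    [[9.3,3,-3.2,0,0,0,0],[9.3,3,-3.2,0,0,0,0],[9.3,3,-3.2,0,0,0,0],[9.3,0,0,0,0,0,8.5],[9.3,0,0,0,0,0,8.5]]
  ]
}}

```text
t: 2.25
position: [0.4685, -0.0277, 0.4375]
ee_rot: [1.0, 0.008, -0.0, -0.0]
ft_force: [-0.0, -0.2, 0.6]
grip_width: 0.0928
```

>>> {"name": "move_arm", "arguments": {
  "rows": [
    [[9.3,0,0,0,0,0,8.5],[9.3,0,0,0,0,0,8.5],[9.3,0,0,0,0,0,0],[9.3,0,0,0,0,0,0],[9.3,0,0,0,0,0,0]]
  ]
}}

```text
t: 2.75
position: [0.4681, -0.0291, 0.4378]
ee_rot: [0.991, -0.137, 0.0, -0.0]
ft_force: [0.5, 0.5, -0.3]
grip_width: 0.0928
```

```bash
python3 - <<'E'
from rig import r, eyes, order
import cv2,numpy as np
s=eyes.snapshot("wrist"); np.save("w1.npy",s,allow_pickle=True)
cv2.imwrite("pics/w1.png",s["image"][:,:,::-1]); print(s["pose"],r.get_obs()["position"],r.get_obs()["ee_rot"])
E
```

```text
[[-2.71643350e-01 -9.33810979e-01 -2.32823851e-01  5.31342700e-01]
 [-9.62397765e-01  2.63739782e-01  6.50528233e-02 -4.76017858e-02]
 [ 6.57871121e-04  2.41740321e-01 -9.70340757e-01  5.19230519e-01]
 [ 0.00000000e+00  0.00000000e+00  0.00000000e+00  1.00000000e+00]] [ 0.46813369 -0.02908947  0.43774733] [ 9.90575455e-01 -1.36968126e-01  2.29807948e-05 -3.42670576e-06]
```

View pics/w1.png

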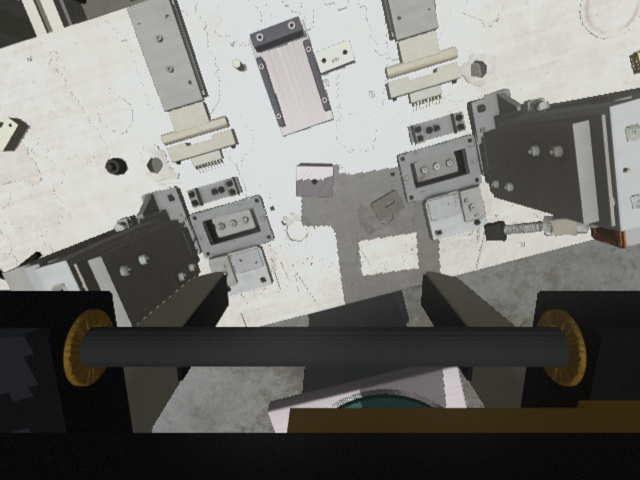

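The wrist view shows the fixture at about (290,85), the block at (315,180), the spacer at (337,57), the pin at (239,65) and the shim at (383,205). I'll enlarge this one too.

```bash
python3 - <<'E'
import cv2
a=cv2.imread("pics/w1.png")
cv2.imwrite("pics/w1c.png",cv2.resize(a[10:140,225:365],None,fx=4.5,fy=4.5,interpolation=cv2.INTER_CUBIC))
cv2.imwrite("pics/w1d.png",cv2.resize(a[150:210,280:350],None,fx=8,fy=8,interpolation=cv2.INTER_CUBIC))
E
```

```text
(no output)
```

View pics/w1c.png

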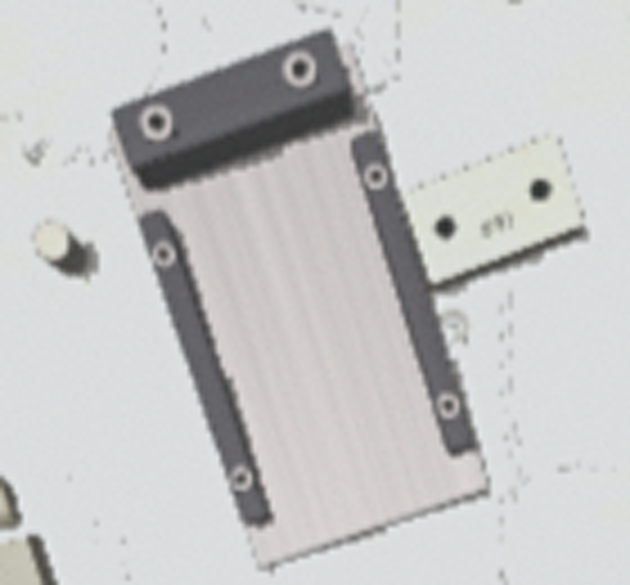

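View pics/w1d.png

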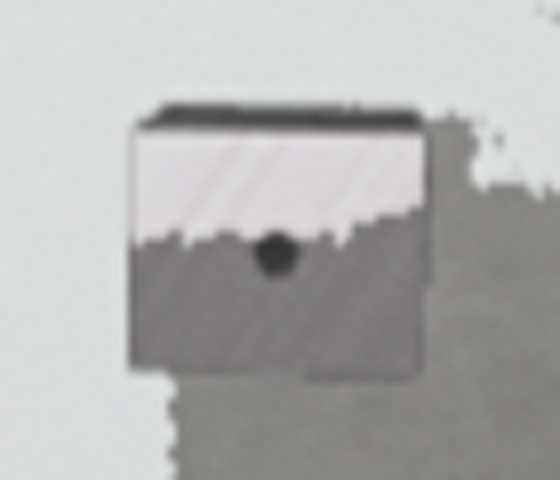

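```bash
python3 - <<'E'
from h import *
w=np.load("w1.npy",allow_pickle=True).item()
A=lambda p:u((225,10),p,4.5); B=lambda p:u((280,150),p,8)
f=[((0,.036,.01),A((261,564))),((0,-.036,.01),A((489,489))),((.121,.031,.036),A((112,110))),((.121,-.031,.036),A((332,30))),((.098,.035,.022),A((142,215))),((.012,-.027,.022),A((452,456))),((.012,-.035,.022),A((476,446))),((.012,.027,.022),A((271,520)))]
b=[((.018,.022,.08),B((132,129))),((.018,-.022,.08),B((423,129))),((-.018,.022,.08),B((130,370))),((-.018,-.022,.08),B((421,379)))]
for o,p0 in ((f,[.56,0,0]),(b,[.5,0,0])):
    x,e=fit([(w,o)],p0); print(x.round(4)); print(e.round(2).tolist())
E
```

```text
[ 0.56   -0.0337  0.0421]
[[-0.2, 1.38], [0.74, 0.32], [-0.07, -0.37], [0.54, -0.81], [-0.87, 0.28], [-0.38, -0.08], [0.25, 0.08], [-0.01, -0.52]]
[ 0.4959 -0.0254 -0.29  ]
[[-0.66, -0.32], [0.66, 0.25], [-0.29, 0.34], [0.29, -0.24]]
```

```bash
python3 - <<'E'
from h import *
from rig import r,eyes,order
w=np.load("w1.npy",allow_pickle=True).item()
sc=eyes.snapshot("scene"); sd=eyes.snapshot("side")
obs=[(w,(489,231)),(sd,(250,327)),(sc,(323,325))]
s=least_squares(lambda P:np.concatenate([(proj(c,P)[0]-uv) for c,uv in obs]),[.45,-.15,.1]); print("clamp",s.x,s.fun)
o=r.get_obs(); q=o["ee_rot"]; print(o["position"],2*np.arctan2(q[1],q[0]))
from scipy.spatial.transform import Rotation as R
print((R.from_quat(q).inv().apply(np.array([.4962,-.0256,.110])-o["position"])*100).round(2))
E
```

```text
clamp [ 0.41134571 -0.18135319  0.16813077] [ 0.84341823 -1.13084142  0.62646368 -0.14872245 -2.29373971  0.16359689]
[ 0.46813257 -0.02908702  0.43778123] -0.27599519220908403
[ 2.61 -1.1  32.78]
```

The clamp tip is near (0.41, -0.18, 0.17), clear of the gripper body. I'll descend around the block.

>>> {"name": "move_arm", "arguments": {
  "rows": [
    [[9.3,1.3,-0.55,4,0,0,0.5],[9.3,1.31,-0.55,4,0,0,0],[9.3,0,0,4.5,0,0,0],[9.3,0,0,4.5,0,0,0],[9.3,0,0,3,0,0,0]]
  ]
}}

```text
t: 3.4
position: [0.4955, -0.0256, 0.2345]
ee_rot: [0.99, -0.142, -0.001, 0.0]
ft_force: [0.3, 0.0, 0.2]
grip_width: 0.0931
```

```bash
python3 - <<'E'
from rig import r, eyes, order
import cv2,numpy as np
s=eyes.snapshot("wrist"); np.save("w2.npy",s,allow_pickle=True)
cv2.imwrite("pics/w2.png",s["image"][:,:,::-1]); print(r.get_obs()["position"],r.get_obs()["ee_rot"])
E
```

```text
[ 0.49463959 -0.02559221  0.23036651] [ 9.89842432e-01 -1.42121475e-01 -3.66342153e-03  1.58715234e-04]
```

View pics/w2.png

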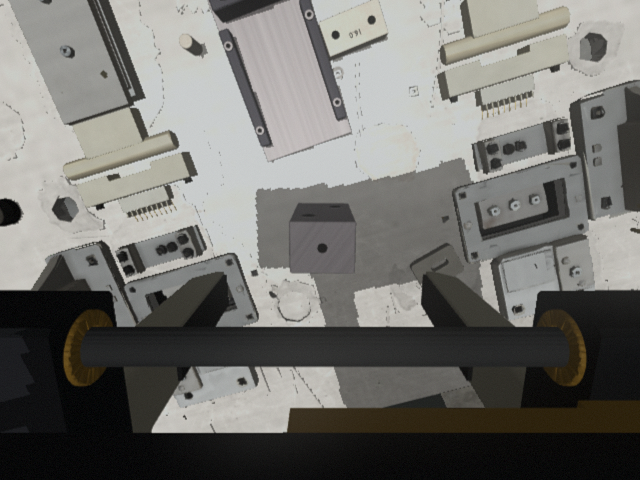

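The block's top is centred at (322,246) between the fingers and square to them. I'll continue down and close.

>>> {"name": "move_arm", "arguments": {
  "rows": [
    [[9.3,0,0,4,0,0,0],[9.3,0,0,4,0,0,0],[9.3,0,0,3,0,0,0],[9.3,0,0,0.9,0,0,0],[9.3,0,0,0,0,0,0]]
  ]
}}

```text
t: 3.95
position: [0.4963, -0.0258, 0.1189]
ee_rot: [0.99, -0.142, -0.001, 0.0]
ft_force: [-0.9, -0.6, 0.1]
grip_width: 0.093
```

```bash
python3 - <<'E'
from rig import r, eyes, order
import cv2,numpy as np
s=eyes.snapshot("wrist"); np.save("w3.npy",s,allow_pickle=True)
cv2.imwrite("pics/w3.png",s["image"][:,:,::-1]); o=r.get_obs();print(o["position"],o["ee_rot"],o["ft_force"])
E
```

```text
[ 0.49686464 -0.02582261  0.12018102] [ 9.89791438e-01 -1.42522777e-01  4.08843791e-04 -1.31184309e-05] [0.33964853 1.20399702 0.23851986]
```

View pics/w3.png

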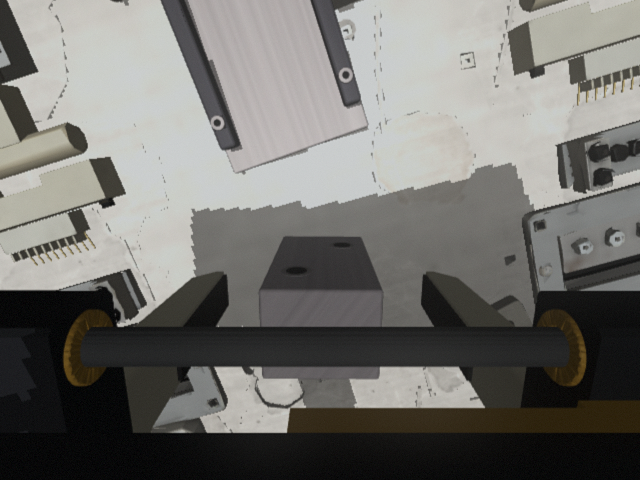

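>>> {"name": "move_arm", "arguments": {
  "rows": [
    [[9.3,0,0,0.8,0,0,0],[9.3,0,0,0,0,0,0],[4,0,0,0,0,0,0],[4,0,0,0,0,0,0],[4,0,0,0,0,0,0]]
  ]
}}

```text
t: 4.5
position: [0.4964, -0.0257, 0.1111]
ee_rot: [0.99, -0.143, 0.0, -0.0]
ft_force: [0.0, -0.4, 0.3]
grip_width: 0.0738
```

>>> {"name": "move_arm", "arguments": {
  "rows": [
    [[4,0,0,0,0,0,0],[4,0,0,0,0,0,0],[4,0,0,0,0,0,0],[4,0,0,0,0,0,0],[4,0,0,0,0,0,0]]
  ]
}}

```text
t: 5.0
position: [0.4963, -0.0257, 0.1108]
ee_rot: [0.99, -0.143, -0.0, -0.0]
ft_force: [-0.3, 1.2, 0.5]
grip_width: 0.0439
```

```bash
python3 - <<'E'
from rig import r, eyes, order
import cv2,numpy as np
s=eyes.snapshot("wrist"); np.save("w4.npy",s,allow_pickle=True)
cv2.imwrite("pics/w4.png",s["image"][:,:,::-1]); o=r.get_obs();print(o["position"],o["ee_rot"],o["ft_force"],o["grip_width"])
E
```

```text
[ 0.49630949 -0.02568778  0.11075044] [ 9.89766567e-01 -1.42695950e-01 -2.05684668e-05 -9.34087777e-05] [-0.13094185  1.66358238  0.24250237] 0.043764111552473325
```

View pics/w4.png

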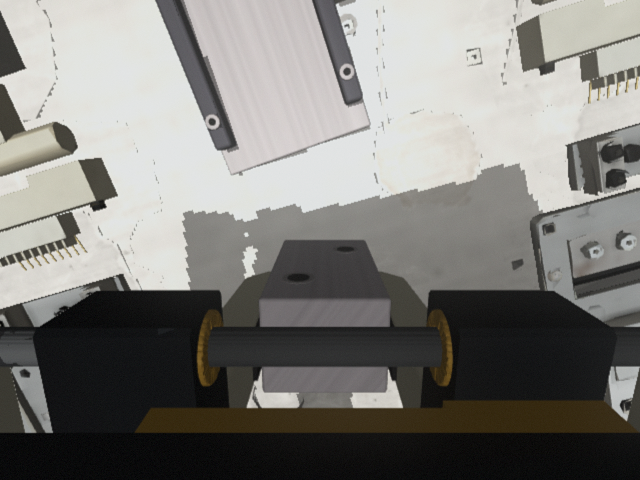

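Gripped, opening 43.8 mm. The step's top edge corners are visible at about (233,173) and (369,124). I'll measure the fixture again from here.

```bash
python3 - <<'E'
import cv2
a=cv2.imread("pics/w4.png")
cv2.imwrite("pics/w4c.png",cv2.resize(a[0:190,150:390],None,fx=3,fy=3,interpolation=cv2.INTER_CUBIC))
E
```

```text
(no output)
```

View pics/w4c.png

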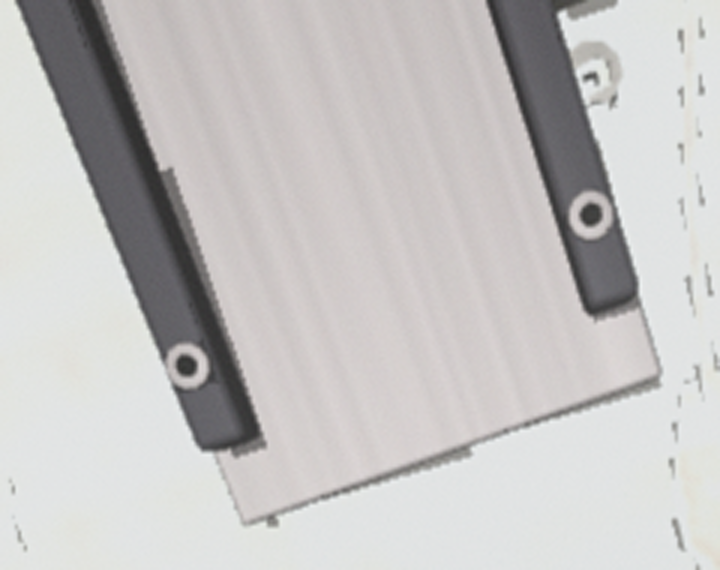

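```bash
python3 - <<'E'
from h import *
w=np.load("w4.npy",allow_pickle=True).item()
A=lambda p:u((150,0),p,3)
f=[((0,.036,.01),A((246,522))),((0,-.036,.01),A((659,376))),((.012,.035,.022),A((199,450))),((.012,.027,.022),A((247,441))),((.012,-.027,.022),A((587,312))),((.012,-.035,.022),A((638,297)))]
x,e=fit([(w,f)],[.56,0,0]); print(x.round(4)); print(e.round(2).tolist())
b=[((.018,.022,.08),(260,298)),((.018,-.022,.08),(389,298)),((.018,.022,0),(284,240)),((.018,-.022,0),(378,240))]
x2,e=fit([(w,b)],[.5,0,0]); print(x2.round(4)); print(e.round(2).tolist())
def T(p): c,s=np.cos(p[2]),np.sin(p[2]); return np.array([[c,-s,p[0]],[s,c,p[1]],[0,0,1]])
print("block in fix", np.linalg.inv(T(x))@T(x2), x2[2]-x[2])
E
```

```text
[ 0.5606 -0.0328  0.0429]
[[-2.08, 1.74], [1.47, 0.37], [-1.25, 1.45], [-0.71, -1.52], [0.93, -0.04], [1.47, -1.37]]
[ 0.4954 -0.0272 -0.2883]
[[-0.01, 0.68], [5.9, 0.75], [1.13, -1.1], [-10.8, -1.04]]
block in fix [[ 0.94566105  0.32515408 -0.0648928 ]
 [-0.32515408  0.94566105  0.00842036]
 [ 0.          0.          1.        ]] -0.33117466233141996
```

>>> {"name": "move_arm", "arguments": {
  "rows": [
    [[4,0,0,0,0,0,-5],[4,0,0,0,0,0,-5],[4,0,0,0,0,0,-5],[4,0,0,0,0,0,-3.9],[4,0,0,0,0,0,0]]
  ]
}}

```text
t: 5.55
position: [0.4963, -0.0258, 0.1108]
ee_rot: [1.0, 0.022, 0.0, 0.0]
ft_force: [-0.5, 1.0, 0.4]
grip_width: 0.0436
```

>>> {"name": "move_arm", "arguments": {
  "rows": [
    [[4,0.8,0.3,0,0,0,0],[4,0.8,0.3,0,0,0,0],[4,0.8,0.3,0,0,0,0],[4,0.8,0.13,0,0,0,0],[4,0,0,0,0,0,0]]
  ]
}}

```text
t: 6.05
position: [0.5299, -0.0349, 0.1108]
ee_rot: [1.0, 0.021, 0.0, 0.0]
ft_force: [4.7, -0.7, 2.0]
grip_width: 0.0441
```

```bash
python3 - <<'E'
from rig import r, eyes, order
import cv2,numpy as np
s=eyes.snapshot("wrist"); np.save("w5.npy",s,allow_pickle=True)
cv2.imwrite("pics/w5.png",s["image"][:,:,::-1]); o=r.get_obs();q=o["ee_rot"];print(o["position"],q,2*np.arctan2(q[1],q[0]),o["ft_force"],o["grip_width"])
E
```

```text
[ 0.5294922  -0.03482828  0.11076943] [9.99767170e-01 2.15728563e-02 4.49406311e-04 1.21397861e-04] 0.04314906448548017 [ 1.37421709 -0.55593186  0.86159581] 0.043693587084357915
```

View pics/w5.png

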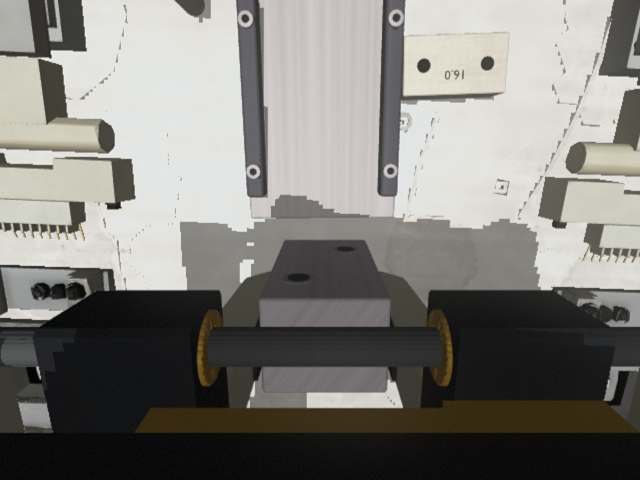

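Fixture and block are square in view: bed corners (251,218) and (394,218), centre column about 322.5, block centre about 324.5. The block is therefore about 1 mm right of centre with a gap of about 12 mm. Now I'll creep in.

>>> {"name": "move_arm", "arguments": {
  "rows": [
    [[4,0.2,-0.05,0,0,0,0],[4,0.2,-0.05,0,0,0,0],[4,0.2,0,0,0,0,0],[4,0.2,0,0,0,0,0],[4,0,0,0,0,0,0]]
  ]
}}

```text
t: 6.6
position: [0.5369, -0.0332, 0.1108]
ee_rot: [1.0, 0.022, 0.0, -0.0]
ft_force: [-0.9, 0.6, 2.0]
grip_width: 0.0439
```

>>> {"name": "move_arm", "arguments": {
  "rows": [
    [[4,0.06,0,0,0,0,0],[4,0.06,0,0,0,0,0],[4,0,0,0,0,0,0],[4,0,0,0,0,0,0],[4,0,0,0,0,0,0]]
  ]
}}

```text
t: 7.1
position: [0.5378, -0.0332, 0.1108]
ee_rot: [1.0, 0.022, 0.0, -0.0]
ft_force: [-3.5, 1.2, 4.5]
grip_width: 0.0442
```

>>> {"name": "move_arm", "arguments": {
  "rows": [
    [[4,0.06,0,0,0,0,0],[4,0.06,0,0,0,0,0],[4,0.06,0,0,0,0,0],[4,0,0,0,0,0,0],[4,0,0,0,0,0,0]]
  ]
}}

```text
t: 7.6
position: [0.5397, -0.0332, 0.1107]
ee_rot: [1.0, 0.022, 0.0, 0.0]
ft_force: [-3.1, -0.2, 4.0]
grip_width: 0.0439
```

```bash
cat > f.py <<'E'
import sys,cv2,numpy as np
from rig import r, eyes, order
n=sys.argv[1]; c=sys.argv[2]
s=eyes.snapshot(c); np.save(n+".npy",s,allow_pickle=True)
im=s["image"][:,:,::-1]
if len(sys.argv)>3:
    x0,y0,x1,y1,k=map(int,sys.argv[3:8]); im=cv2.resize(im[y0:y1,x0:x1],None,fx=k,fy=k,interpolation=cv2.INTER_CUBIC)
cv2.imwrite("pics/"+n+".png",im); o=r.get_obs()
print(o["t"],o["position"].round(4),o["ee_rot"].round(4),o["ft_force"].round(2),o["moment"].round(2),o["grip_width"].round(4))
E
python3 f.py w6 wrist 200 190 440 310 3
```

```text
Traceback (most recent call last):
  File "f.py", line 9, in <module>
    print(o["t"],o["position"].round(4),o["ee_rot"].round(4),o["ft_force"].round(2),o["moment"].round(2),o["grip_width"].round(4))
                                                                                                         ^^^^^^^^^^^^^^^^^^^^^
AttributeError: 'float' object has no attribute 'round'
```

View pics/w6.png

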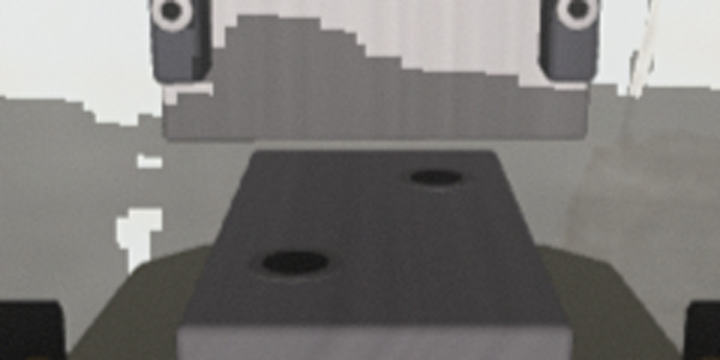

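The gap is about 2–3 mm and the centring is good: block mid-column 373.5 against bed 374.5 in the crop.

>>> {"name": "move_arm", "arguments": {
  "rows": [
    [[4,0.04,0,0,0,0,0],[4,0.04,0,0,0,0,0],[4,0.04,0,0,0,0,0],[4,0,0,0,0,0,0],[4,0,0,0,0,0,0]]
  ]
}}

```text
t: 8.15
position: [0.5409, -0.0331, 0.1108]
ee_rot: [1.0, 0.022, -0.0, 0.0]
ft_force: [-3.4, -0.5, 5.0]
grip_width: 0.0438
```

>>> {"name": "move_arm", "arguments": {
  "rows": [
    [[4,0.03,0,0,0,0,0],[4,0.03,0,0,0,0,0],[4,0,0,0,0,0,0],[4,0,0,0,0,0,0],[4,0,0,0,0,0,0]]
  ]
}}

```text
t: 8.65
position: [0.5414, -0.0331, 0.1108]
ee_rot: [1.0, 0.022, -0.0, -0.0]
ft_force: [-4.5, -0.0, 5.3]
grip_width: 0.0443
```

>>> {"name": "move_arm", "arguments": {
  "rows": [
    [[4,0.03,0,0,0,0,0],[4,0,0,0,0,0,0],[4,0.03,0,0,0,0,0],[4,0,0,0,0,0,0],[4,0,0,0,0,0,0]]
  ]
}}

```text
t: 9.15
position: [0.5421, -0.033, 0.1108]
ee_rot: [1.0, 0.022, -0.0, -0.0]
ft_force: [-3.8, 0.5, 3.7]
grip_width: 0.0437
```

```bash
sed -i 's/o\["grip_width"\].round(4)/o["grip_width"]/' f.py; python3 f.py w7 wrist 200 190 440 310 3
```

```text
9.2 [ 0.542  -0.033   0.1108] [ 0.9998  0.0217 -0.     -0.    ] [-2.35 -1.18  5.09] [-0.03  0.8  -0.05] 0.043791864279126035
```

View pics/w7.png

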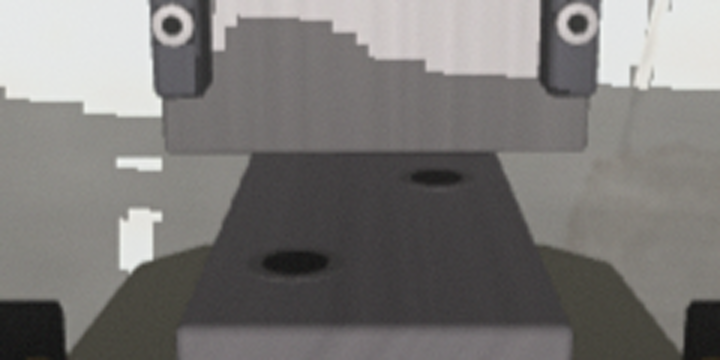

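```bash
python3 - <<'E'
from h import *
w=np.load("w7.npy",allow_pickle=True).item()
b=(.542,-.033,.0434)
for z in (0,.01,.08): 
    p=proj(w,place(b,[[.018,.022,z],[.018,-.022,z]])); print(z,((p-[200,190])*3+1).round(1))
p=proj(w,place(b,[[.019,0,.01]]));print((p-[200,190])*3+1)
E
```

```text
0 [[247.7 144.5]
 [494.1 144.2]]
0.01 [[241.2 158.7]
 [500.3 158.4]]
0.08 [[166.8 322.1]
 [572.  321.6]]
[[370.76132362 152.83051835]]
```

About 1.5 mm of gap is left.

>>> {"name": "move_arm", "arguments": {
  "rows": [
    [[4,0.04,0,0,0,0,0],[4,0,0,0,0,0,0],[4,0.04,0,0,0,0,0],[4,0,0,0,0,0,0],[4,0,0,0,0,0,0]]
  ]
}}

```text
t: 9.7
position: [0.5428, -0.033, 0.1108]
ee_rot: [1.0, 0.022, -0.0, -0.0]
ft_force: [-3.9, -0.6, 5.3]
grip_width: 0.0438
```

>>> {"name": "move_arm", "arguments": {
  "rows": [
    [[4,0.03,0,0,0,0,0],[4,0,0,0,0,0,0],[4,0,0,0,0,0,0],[4,0.02,0,0,0,0,0],[4,0,0,0,0,0,0]]
  ]
}}

```text
t: 10.2
position: [0.5433, -0.033, 0.1107]
ee_rot: [1.0, 0.022, -0.0, -0.0]
ft_force: [-3.7, 0.6, 5.1]
grip_width: 0.0435
```

>>> {"name": "move_arm", "arguments": {
  "rows": [
    [[4,0.03,0,0,0,0,0],[4,0,0,0,0,0,0],[4,0.02,0,0,0,0,0],[4,0,0,0,0,0,0],[4,0,0,0,0,0,0]]
  ]
}}

```text
t: 10.7
position: [0.5436, -0.033, 0.1108]
ee_rot: [1.0, 0.022, -0.0, -0.0]
ft_force: [-7.3, -0.3, 8.2]
grip_width: 0.0437
```

```bash
python3 f.py w8 wrist 200 190 440 310 3
```

```text
10.75 [ 0.5436 -0.033   0.1108] [ 9.998e-01  2.180e-02 -4.000e-04 -0.000e+00] [-6.41 -0.97  6.67] [0.   1.4  0.03] 0.04385690884291228
```

View pics/w8.png

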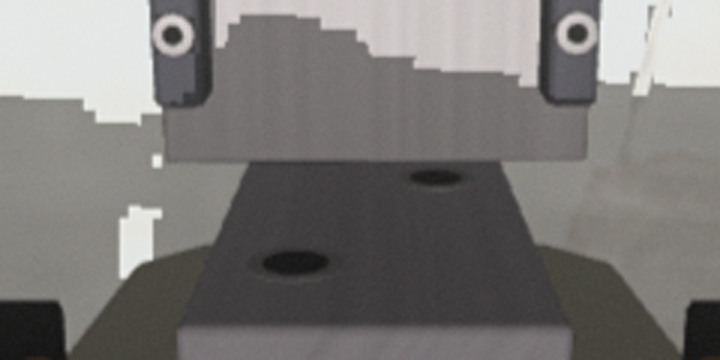

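The step edge now meets the block face and the force has risen to about 7 N (about 3.5 N of it is bench friction), so this is contact. I'll press slightly more and hold.

>>> {"name": "move_arm", "arguments": {
  "rows": [
    [[4,0.02,0,0,0,0,0],[4,0,0,0,0,0,0],[4,0,0,0,0,0,0],[4,0,0,0,0,0,0],[4,0,0,0,0,0,0]]
  ]
}}

```text
t: 11.25
position: [0.5437, -0.033, 0.1108]
ee_rot: [1.0, 0.022, -0.001, -0.0]
ft_force: [-9.0, -0.9, 9.4]
grip_width: 0.044
```

```bash
python3 f.py s1 scene 270 200 400 300 6; python3 f.py d1 side 270 225 400 315 6
```

```text
11.3 [ 0.5437 -0.033   0.1108] [ 9.998e-01  2.180e-02 -7.000e-04  0.000e+00] [-8.78 -0.79  8.59] [-0.07  1.73  0.03] 0.043875483815592586
11.35 [ 0.5437 -0.033   0.1108] [ 9.998e-01  2.180e-02 -6.000e-04  0.000e+00] [-8.59 -0.73  8.09] [-0.04  1.76  0.03] 0.0440798231716309
```

View pics/s1.png

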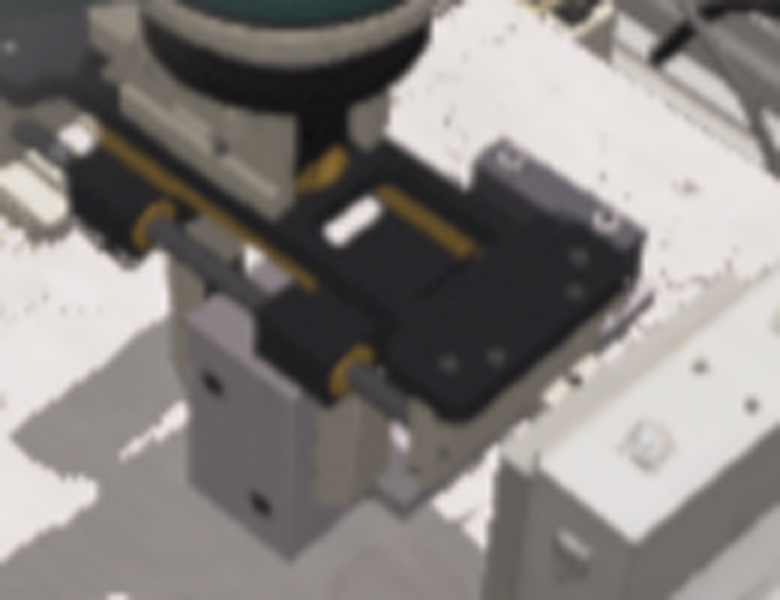

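View pics/d1.png

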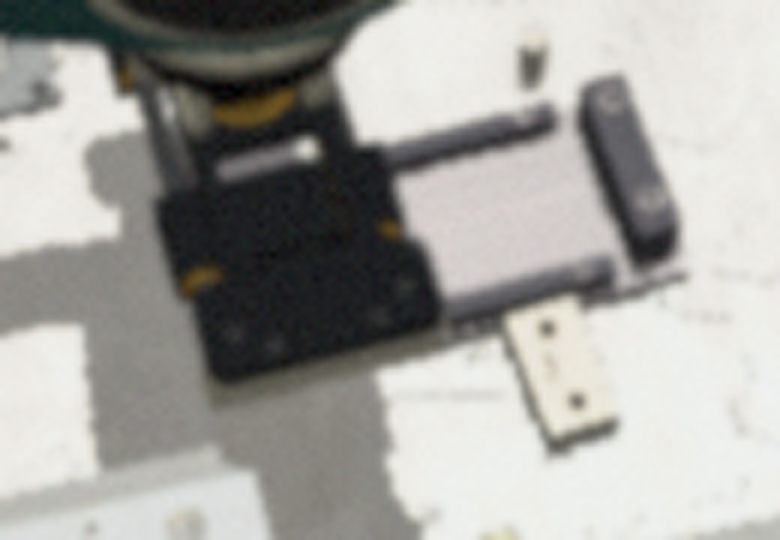

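Foot square against the step with about 5 N net. Release and rise.

>>> {"name": "move_arm", "arguments": {
  "rows": [
    [[9.3,0,0,0,0,0,0],[9.3,0,0,0,0,0,0],[9.3,0,0,0,0,0,0],[9.3,0,0,0,0,0,0],[9.3,0,0,0,0,0,0]]
  ]
}}

```text
t: 11.85
position: [0.5441, -0.033, 0.1107]
ee_rot: [1.0, 0.022, 0.0, -0.0]
ft_force: [-0.9, -0.1, 0.2]
grip_width: 0.0794
```

```bash
python3 f.py w9 wrist
```

```text
11.9 [ 0.5441 -0.0329  0.1107] [ 9.998e-01  2.180e-02  1.000e-04 -0.000e+00] [-0.27 -0.21  0.34] [ 0.02  0.03 -0.04] 0.08321384900958591
```

View pics/w9.png

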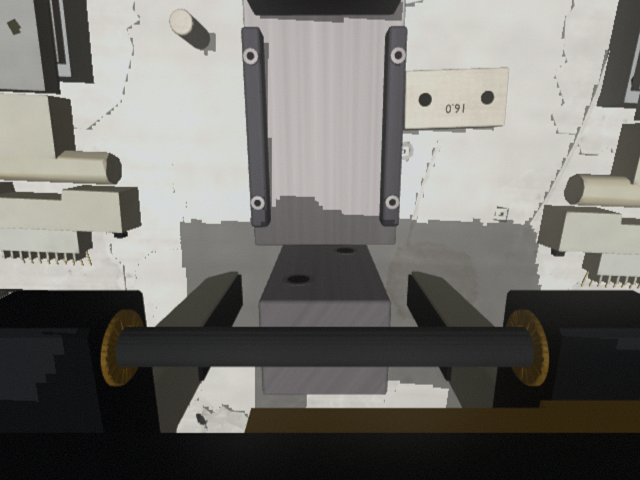

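The block stands free, square and centred on the bed (columns 260–390 against bed 254–396). I'll rise, move behind it and close the fingers.

>>> {"name": "move_arm", "arguments": {
  "rows": [
    [[9.3,0,0,-2,0,0,0],[9.3,0,0,-4,0,0,0],[9.3,0,0,-3.5,0,0,0],[6,-1.5,0,0,0,0,0],[4,-2.5,0,0,0,0,0]]
  ]
}}

```text
t: 12.4
position: [0.5045, -0.0347, 0.2068]
ee_rot: [1.0, 0.022, 0.001, 0.0]
ft_force: [-1.0, -0.7, -0.7]
grip_width: 0.0816
```

>>> {"name": "move_arm", "arguments": {
  "rows": [
    [[0,-2,0,0,0,0,0],[0,0,0,0,0,0,0],[0,0,0,0,0,0,0],[0,0,0,0,0,0,0],[0,0,0,0,0,0,0]]
  ]
}}

```text
t: 12.9
position: [0.4846, -0.0356, 0.2057]
ee_rot: [1.0, 0.022, -0.0, -0.0]
ft_force: [0.8, 0.8, -0.5]
grip_width: 0.0414
```

>>> {"name": "move_arm", "arguments": {
  "rows": [
    [[0,0,0,0,0,0,0],[0,0,0,0,0,0,0],[0,0,0,0,0,0,0],[0,0,0,0,0,0,0],[0,0,0,0,0,0,0]]
  ]
}}

```text
t: 13.4
position: [0.4841, -0.0356, 0.2058]
ee_rot: [1.0, 0.022, 0.0, -0.0]
ft_force: [0.0, -0.3, 0.1]
grip_width: 0.0025
```

```bash
python3 f.py w10 wrist
```

```text
13.45 [ 0.4841 -0.0356  0.2058] [0.9998 0.0218 0.     0.    ] [-0.43 -1.02 -0.16] [ 0.02 -0.    0.01] 0.001083819551867365
```

View pics/w10.png

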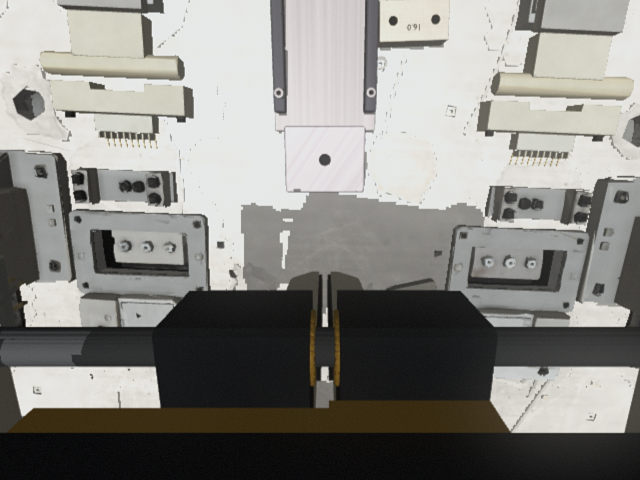

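>>> {"name": "move_arm", "arguments": {
  "rows": [
    [[0,0,0,3,0,0,0],[0,0,0,3,0,0,0],[0,0,0,0.4,0,0,0],[0,1,0,0,0,0,0],[0,0.8,0,0,0,0,0]]
  ]
}}

```text
t: 13.95
position: [0.5035, -0.0349, 0.1435]
ee_rot: [1.0, 0.022, 0.001, 0.0]
ft_force: [1.2, -0.6, 0.1]
grip_width: 0.0005
```

>>> {"name": "move_arm", "arguments": {
  "rows": [
    [[0,0.2,0,0,0,0,0],[0,0.2,0,0,0,0,0],[0,0.2,0,0,0,0,0],[0,0.2,0,0,0,0,0],[0,0.2,0,0,0,0,0]]
  ]
}}

```text
t: 14.45
position: [0.5122, -0.0344, 0.1419]
ee_rot: [1.0, 0.022, 0.0, -0.0]
ft_force: [0.0, 0.4, -0.2]
grip_width: 0.0003
```

```bash
python3 f.py w11 wrist;  python3 f.py s2 scene 270 200 400 300 6;
```

```text
14.5 [ 0.5124 -0.0343  0.1419] [ 9.998e-01  2.180e-02  1.000e-04 -0.000e+00] [ 0.28 -0.16  0.07] [ 0.05  0.05 -0.  ] 0.0004826741381518589
14.55 [ 0.5122 -0.0344  0.1418] [0.9998 0.0218 0.     0.    ] [ 0.01  0.88 -0.2 ] [ 0.01 -0.02  0.  ] 0.0007582141370126058
```

View pics/w11.png

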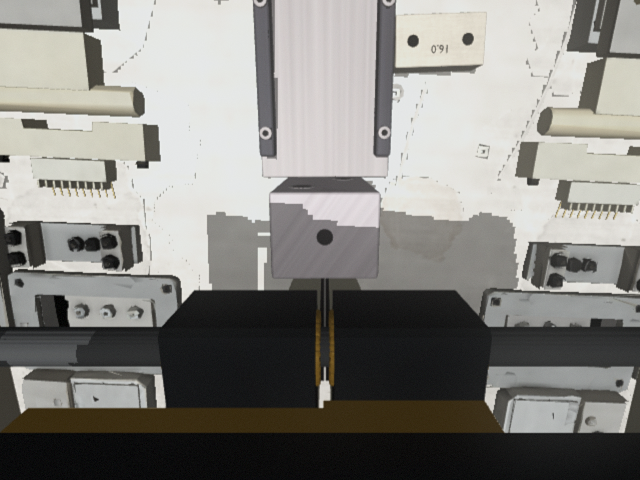

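View pics/s2.png

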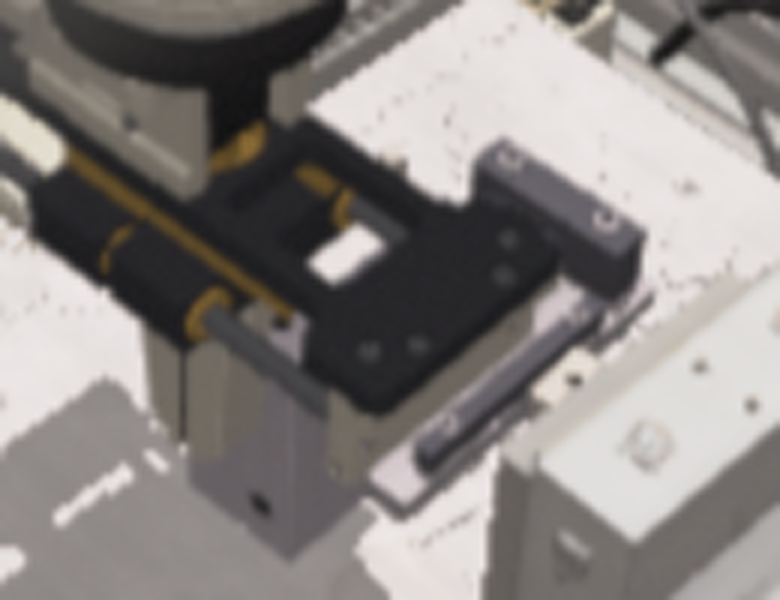

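The fingers are just behind the block's upper part. Now I'll push slowly.

>>> {"name": "move_arm", "arguments": {
  "rows": [
    [[0,0.15,0,0,0,0,0],[0,0.15,0,0,0,0,0],[0,0.15,0,0,0,0,0],[0,0.15,0,0,0,0,0],[0,0.15,0,0,0,0,0]]
  ]
}}

```text
t: 15.05
position: [0.5196, -0.034, 0.1418]
ee_rot: [1.0, 0.022, -0.0, 0.0]
ft_force: [-3.1, -0.4, 2.2]
grip_width: 0.0007
```

>>> {"name": "move_arm", "arguments": {
  "rows": [
    [[0,0.2,0,0,0,0,0],[0,0.2,0,0,0,0,0],[0,0.2,0,0,0,0,0],[0,0.2,0,0,0,0,0],[0,0.2,0,0,0,0,0]]
  ]
}}

```text
t: 15.55
position: [0.5298, -0.0336, 0.1418]
ee_rot: [1.0, 0.022, 0.0, 0.0]
ft_force: [-2.1, -0.3, 3.5]
grip_width: 0.0006
```

```bash
python3 f.py w12 wrist
```

```text
15.6 [ 0.53   -0.0336  0.1418] [9.998e-01 2.180e-02 2.000e-04 0.000e+00] [-1.52  0.12  1.09] [0.   0.29 0.01] 0.0007610533632701104
```

View pics/w12.png

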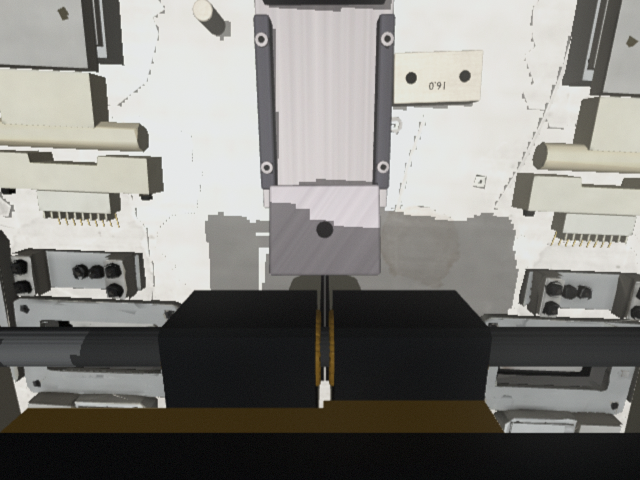

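It is tipping squarely (top edge at row 185, level). I'll carry on.

>>> {"name": "move_arm", "arguments": {
  "rows": [
    [[0,0.2,0,0,0,0,0],[0,0.2,0,0,0,0,0],[0,0.2,0,0,0,0,0],[0,0.2,0,0,0,0,0],[0,0.2,0,0,0,0,0]]
  ]
}}

```text
t: 16.1
position: [0.5398, -0.0332, 0.1417]
ee_rot: [1.0, 0.022, 0.0, -0.0]
ft_force: [0.8, -0.5, -0.4]
grip_width: 0.0004
```

>>> {"name": "move_arm", "arguments": {
  "rows": [
    [[0,0.2,0,0,0,0,0],[0,0.2,0,0,0,0,0],[0,0.2,0,0,0,0,0],[0,0.2,0,0,0,0,0],[0,0.2,0,0,0,0,0]]
  ]
}}

```text
t: 16.6
position: [0.5497, -0.0327, 0.1418]
ee_rot: [1.0, 0.022, 0.0, -0.0]
ft_force: [-0.2, 0.9, 0.5]
grip_width: 0.0007
```

```bash
python3 f.py w13 wrist
```

```text
16.65 [ 0.5499 -0.0327  0.1418] [ 9.998e-01  2.180e-02  1.000e-04 -0.000e+00] [-0.34  0.01 -0.6 ] [ 0.06 -0.04  0.02] 0.0004268991451413865
```

View pics/w13.png

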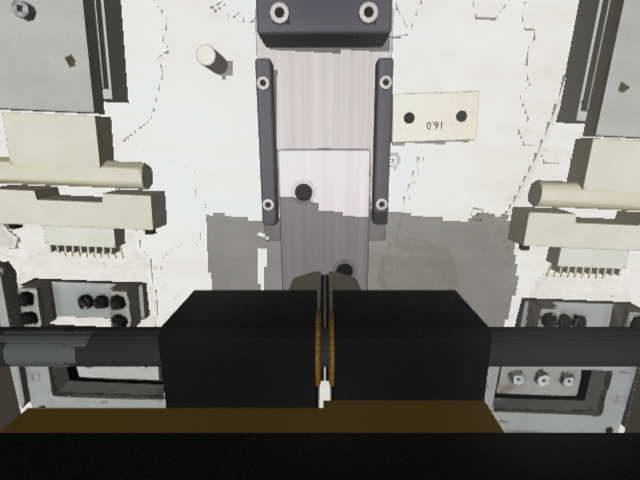

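The block lies flat and straight between the rails (columns 278–369 against rails 257–392). I'll go back and down behind its rear end.

>>> {"name": "move_arm", "arguments": {
  "rows": [
    [[0,-1.5,0,-0.5,0,0,0],[0,-2,0,0,0,0,0],[0,-1.5,0,0,0,0,0],[0,0,0,0,0,0,0],[0,0,0,0,0,0,0]]
  ]
}}

```text
t: 17.15
position: [0.4999, -0.0349, 0.1471]
ee_rot: [1.0, 0.022, 0.0, 0.0]
ft_force: [0.6, -0.1, 0.8]
grip_width: 0.0006
```

```bash
python3 f.py w14 wrist
```

```text
17.2 [ 0.5001 -0.0349  0.147 ] [9.998e-01 2.170e-02 3.000e-04 0.000e+00] [-0.31 -0.78 -0.07] [-0.01 -0.   -0.  ] 0.0007463853307001888
```

View pics/w14.png

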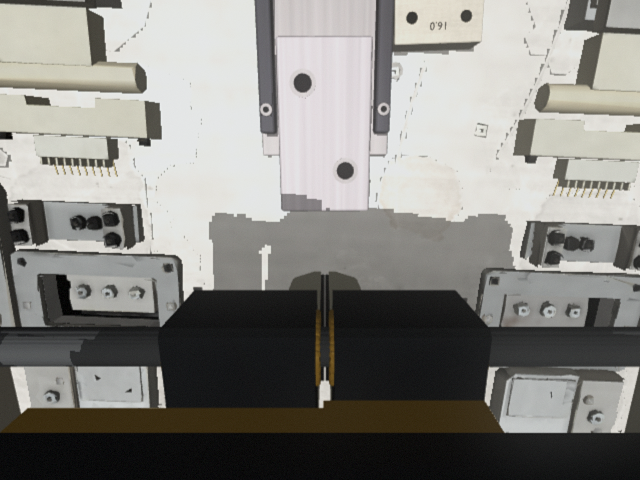

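```bash
python3 - <<'E'
from h import *
w=np.load("w14.npy",allow_pickle=True).item()
f=np.array([.5605,-.0333]);c,s=np.cos(.043),np.sin(.043)
for q in ((281,210),(369,210),(277,37),(371,37)):
    p=ray(w,q,.046); d=p[:2]-f; print(p.round(4),"fix",(c*d[0]+s*d[1]).round(4),(-s*d[0]+c*d[1]).round(4))
E
```

```text
[ 0.5338 -0.0123  0.046 ] fix -0.0258 0.0221
[ 0.5356 -0.0562  0.046 ] fix -0.0258 -0.0219
[ 0.6121 -0.0094  0.046 ] fix 0.0526 0.0216
[ 0.6139 -0.0515  0.046 ] fix 0.0526 -0.0205
```

The block's rear end is at fixture x ≈ -26 mm and its centre ≈ +13 mm, so it slid back a little as it fell. It is flat and centred, and about 52 mm from home. I'll lower the fingers behind it and push.

>>> {"name": "move_arm", "arguments": {
  "rows": [
    [[0,0,0,2,0,0,0],[0,0,0,2,0,0,0],[0,0,0,0.3,0,0,0],[0,0.6,0,0,0,0,0],[0,0.6,0,0,0,0,0]]
  ]
}}

```text
t: 17.7
position: [0.5127, -0.0344, 0.1048]
ee_rot: [1.0, 0.022, 0.001, 0.0]
ft_force: [0.2, -0.5, 1.1]
grip_width: 0.0006
```

>>> {"name": "move_arm", "arguments": {
  "rows": [
    [[0,0.2,0,0,0,0,0],[0,0.2,0,0,0,0,0],[0,0.2,0,0,0,0,0],[0,0.2,0,0,0,0,0],[0,0.2,0,0,0,0,0]]
  ]
}}

```text
t: 18.2
position: [0.5217, -0.0339, 0.1038]
ee_rot: [1.0, 0.022, 0.0, 0.0]
ft_force: [-0.1, -0.6, -0.2]
grip_width: 0.0004
```

>>> {"name": "move_arm", "arguments": {
  "rows": [
    [[0,0.2,0,0,0,0,0],[0,0.2,0,0,0,0,0],[0,0.2,0,0,0,0,0],[0,0.2,0,0,0,0,0],[0,0.2,0,0,0,0,0]]
  ]
}}

```text
t: 18.7
position: [0.5316, -0.0335, 0.1037]
ee_rot: [1.0, 0.022, -0.0, 0.0]
ft_force: [-3.0, -0.6, 1.7]
grip_width: 0.0002
```

```bash
python3 f.py w15 wrist
```

```text
18.75 [ 0.5319 -0.0335  0.1037] [0.9998 0.0218 0.     0.    ] [ 0.43 -1.01 -0.58] [ 0.07 -0.01 -0.03] 0.0005135308957356745
```

View pics/w15.png

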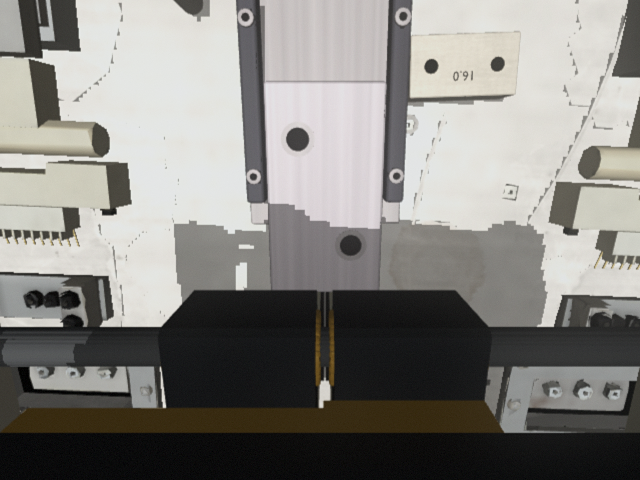

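>>> {"name": "move_arm", "arguments": {
  "rows": [
    [[0,0.3,0,0,0,0,0],[0,0.3,0,0,0,0,0],[0,0.3,0,0,0,0,0],[0,0.3,0,0,0,0,0],[0,0.3,0,0,0,0,0]]
  ]
}}

```text
t: 19.25
position: [0.5468, -0.0328, 0.1036]
ee_rot: [1.0, 0.022, -0.0, -0.0]
ft_force: [-1.9, -0.8, -0.3]
grip_width: 0.0005
```

>>> {"name": "move_arm", "arguments": {
  "rows": [
    [[0,0.3,0,0,0,0,0],[0,0.3,0,0,0,0,0],[0,0.3,0,0,0,0,0],[0,0.3,0,0,0,0,0],[0,0.3,0,0,0,0,0]]
  ]
}}

```text
t: 19.75
position: [0.5618, -0.0322, 0.1037]
ee_rot: [1.0, 0.022, -0.0, -0.0]
ft_force: [-1.4, -1.5, -1.0]
grip_width: 0.0008
```

```bash
python3 f.py w16 wrist
```

```text
19.8 [ 0.5621 -0.0322  0.1038] [ 9.998e-01  2.180e-02  1.000e-04 -0.000e+00] [-0.37 -0.44  0.12] [ 0.01 -0.01  0.02] 0.0005743215144290799
```

View pics/w16.png

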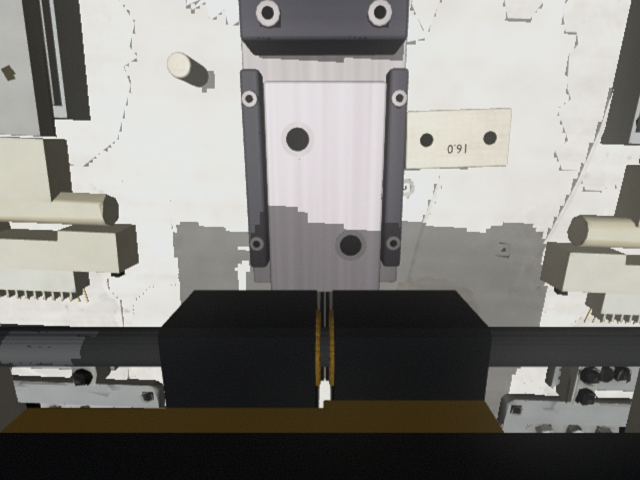

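The block is straight, with about 15 mm left to the stop (block end at row 81, stop's top edge at about row 40).

>>> {"name": "move_arm", "arguments": {
  "rows": [
    [[0,0.2,0,0,0,0,0],[0,0.2,0,0,0,0,0],[0,0.2,0,0,0,0,0],[0,0.2,0,0,0,0,0],[0,0.2,0,0,0,0,0]]
  ]
}}

```text
t: 20.3
position: [0.5717, -0.0318, 0.1038]
ee_rot: [1.0, 0.022, -0.0, -0.0]
ft_force: [-2.2, -0.6, 0.6]
grip_width: 0.0002
```

>>> {"name": "move_arm", "arguments": {
  "rows": [
    [[0,0.05,0,0,0,0,0],[0,0.05,0,0,0,0,0],[0,0.05,0,0,0,0,0],[0,0,0,0,0,0,0],[0,0,0,0,0,0,0]]
  ]
}}

```text
t: 20.8
position: [0.5731, -0.0317, 0.1038]
ee_rot: [1.0, 0.022, 0.0, 0.0]
ft_force: [-0.7, 0.5, 0.7]
grip_width: 0.0003
```

```bash
python3 f.py w17 wrist 220 0 440 160 3
```

```text
20.85 [ 0.5731 -0.0317  0.1038] [ 9.998e-01  2.180e-02  1.000e-04 -0.000e+00] [ 0.01  0.22 -0.34] [-0.01  0.11 -0.04] 0.0003352318536500856
```

View pics/w17.png

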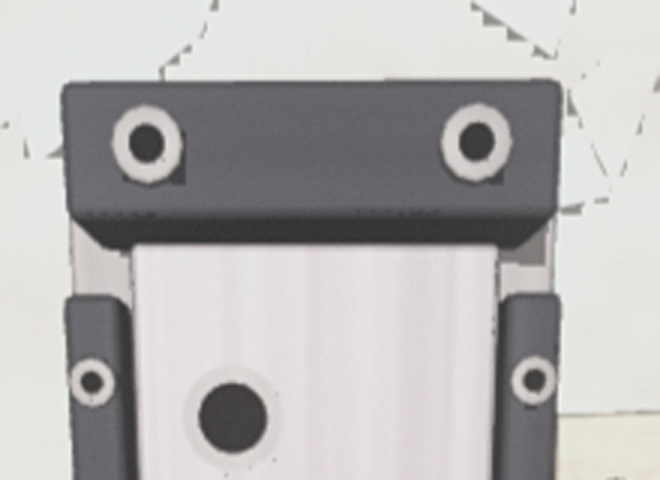

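About 3–4 mm left; the arm's stiffness appears to be about 8–10 N/mm, so I'll creep 0.3–0.5 mm at a time.

>>> {"name": "move_arm", "arguments": {
  "rows": [
    [[0,0.05,0,0,0,0,0],[0,0.05,0,0,0,0,0],[0,0.05,0,0,0,0,0],[0,0.05,0,0,0,0,0],[0,0,0,0,0,0,0]]
  ]
}}

```text
t: 21.35
position: [0.5751, -0.0316, 0.1038]
ee_rot: [1.0, 0.022, 0.0, 0.0]
ft_force: [-1.2, -0.2, 1.1]
grip_width: 0.0004
```

>>> {"name": "move_arm", "arguments": {
  "rows": [
    [[0,0.03,0,0,0,0,0],[0,0.03,0,0,0,0,0],[0,0.03,0,0,0,0,0],[0,0,0,0,0,0,0],[0,0,0,0,0,0,0]]
  ]
}}

```text
t: 21.85
position: [0.576, -0.0316, 0.1038]
ee_rot: [1.0, 0.022, 0.0, 0.0]
ft_force: [-1.4, -0.0, 2.0]
grip_width: 0.0007
```

>>> {"name": "move_arm", "arguments": {
  "rows": [
    [[0,0.03,0,0,0,0,0],[0,0.03,0,0,0,0,0],[0,0.03,0,0,0,0,0],[0,0,0,0,0,0,0],[0,0,0,0,0,0,0]]
  ]
}}

```text
t: 22.35
position: [0.5768, -0.0316, 0.1037]
ee_rot: [1.0, 0.022, 0.0, -0.0]
ft_force: [-2.3, 0.2, 0.5]
grip_width: 0.0005
```

```bash
python3 f.py w18 wrist 220 0 440 160 3
```

```text
22.4 [ 0.5769 -0.0316  0.1038] [ 9.998e-01  2.170e-02  1.000e-04 -0.000e+00] [-2.37 -0.06  1.18] [0.01 0.34 0.05] 0.0006606593566662386
```

View pics/w18.png

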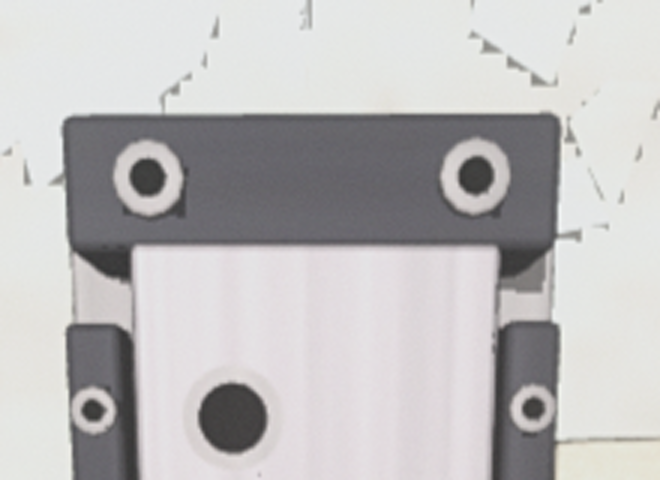

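The block's end now visually meets the stop's edge (row ~243). I'll keep creeping until the force rises.

>>> {"name": "move_arm", "arguments": {
  "rows": [
    [[0,0.03,0,0,0,0,0],[0,0,0,0,0,0,0],[0,0.03,0,0,0,0,0],[0,0,0,0,0,0,0],[0,0,0,0,0,0,0]]
  ]
}}

```text
t: 22.9
position: [0.5774, -0.0315, 0.1037]
ee_rot: [1.0, 0.022, -0.0, -0.0]
ft_force: [-3.2, -0.3, 2.3]
grip_width: 0.0003
```

>>> {"name": "move_arm", "arguments": {
  "rows": [
    [[0,0.03,0,0,0,0,0],[0,0,0,0,0,0,0],[0,0.02,0,0,0,0,0],[0,0,0,0,0,0,0],[0,0,0,0,0,0,0]]
  ]
}}

```text
t: 23.4
position: [0.5775, -0.0316, 0.1037]
ee_rot: [1.0, 0.022, -0.001, 0.0]
ft_force: [-9.0, -0.0, 5.4]
grip_width: 0.0001
```

Home: 9 N. I'll add a little and hold for over a second.

>>> {"name": "move_arm", "arguments": {
  "rows": [
    [[0,0.02,0,0,0,0,0],[0,0,0,0,0,0,0],[0,0,0,0,0,0,0],[0,0,0,0,0,0,0],[0,0,0,0,0,0,0]]
  ]
}}

```text
t: 23.9
position: [0.5776, -0.0315, 0.1037]
ee_rot: [1.0, 0.022, -0.001, -0.0]
ft_force: [-11.1, -0.4, 6.4]
grip_width: 0.0007
```

>>> {"name": "move_arm", "arguments": {
  "rows": [
    [[0,0,0,0,0,0,0],[0,0,0,0,0,0,0],[0,0,0,0,0,0,0],[0,0,0,0,0,0,0],[0,0,0,0,0,0,0]]
  ]
}}

```text
t: 24.4
position: [0.5776, -0.0315, 0.1037]
ee_rot: [1.0, 0.022, -0.001, 0.0]
ft_force: [-11.1, 0.1, 6.8]
grip_width: 0.0005
```

The finger also presses down by about 6.5 N, so bed friction may take up part of the push. I'll relieve it by going slightly up and lean a bit more.

>>> {"name": "move_arm", "arguments": {
  "rows": [
    [[0,0,0,-0.03,0,0,0],[0,0.02,0,0,0,0,0],[0,0,0,0,0,0,0],[0,0,0,0,0,0,0],[0,0,0,0,0,0,0]]
  ]
}}

```text
t: 24.9
position: [0.5776, -0.0315, 0.1037]
ee_rot: [1.0, 0.022, -0.001, 0.0]
ft_force: [-11.0, -0.4, 4.7]
grip_width: 0.001
```

>>> {"name": "move_arm", "arguments": {
  "rows": [
    [[0,0,0,0,0,0,0],[0,0,0,0,0,0,0],[0,0,0,0,0,0,0],[0,0,0,0,0,0,0],[0,0,0,0,0,0,0]]
  ]
}}

```text
t: 25.4
position: [0.5776, -0.0316, 0.1038]
ee_rot: [1.0, 0.022, -0.001, 0.0]
ft_force: [-10.2, -0.8, 4.8]
grip_width: 0.0002
```

>>> {"name": "move_arm", "arguments": {
  "rows": [
    [[0,0,0,-0.03,0,0,0],[0,0.02,0,0,0,0,0],[0,0.02,0,0,0,0,0],[0,0,0,0,0,0,0],[0,0,0,0,0,0,0]]
  ]
}}

```text
t: 25.9
position: [0.5777, -0.0316, 0.1038]
ee_rot: [1.0, 0.022, -0.002, 0.0]
ft_force: [-12.5, -2.1, 3.9]
grip_width: 0.0005
```

>>> {"name": "move_arm", "arguments": {
  "rows": [
    [[0,0,0,0,0,0,0],[0,0,0,0,0,0,0],[0,0,0,0,0,0,0],[0,0,0,0,0,0,0],[0,0,0,0,0,0,0]]
  ]
}}

```text
t: 26.4
position: [0.5777, -0.0316, 0.1037]
ee_rot: [1.0, 0.022, -0.002, 0.0]
ft_force: [-12.7, -1.7, 3.4]
grip_width: 0.0004
```

>>> {"name": "move_arm", "arguments": {
  "rows": [
    [[0,0,0,0,0,0,0],[0,0,0,0,0,0,0],[0,0,0,0,0,0,0],[0,0,0,0,0,0,0],[0,0,0,0,0,0,0]]
  ]
}}

```text
t: 26.9
position: [0.5777, -0.0316, 0.1038]
ee_rot: [1.0, 0.022, -0.002, 0.0]
ft_force: [-12.6, -1.5, 3.7]
grip_width: 0.0006
```

The push is 12.6 N, so the stop sees between about 8 and 12.6 N, held for more than 1 s. Let go by backing straight off, slowly at first, then rise.

>>> {"name": "move_arm", "arguments": {
  "rows": [
    [[0,-0.05,0,0,0,0,0],[0,-0.1,0,0,0,0,0],[0,-0.5,0,0,0,0,0],[0,-1.5,0,0,0,0,0],[0,-2,0,0,0,0,0]]
  ]
}}

```text
t: 27.4
position: [0.537, -0.0332, 0.1043]
ee_rot: [1.0, 0.022, 0.0, -0.0]
ft_force: [-0.2, -1.0, 0.5]
grip_width: 0.0002
```

>>> {"name": "move_arm", "arguments": {
  "rows": [
    [[0,0,0,-2,0,0,0],[0,0,0,-4,0,0,0],[0,0,0,-4,0,0,0],[0,0,0,0,0,0,0],[0,0,0,0,0,0,0]]
  ]
}}

```text
t: 27.9
position: [0.5374, -0.0332, 0.2051]
ee_rot: [1.0, 0.022, 0.001, 0.0]
ft_force: [-0.2, -0.2, -1.0]
grip_width: 0.0004
```

```bash
python3 f.py w19 wrist; python3 f.py d2 side 250 215 410 320 5; python3 f.py s3 scene 255 200 395 320 5
```

```text
27.95 [ 0.537  -0.0332  0.2038] [ 0.9998  0.0218  0.     -0.    ] [-0.36  0.59 -1.66] [-0.02  0.01 -0.  ] 0.0006655731623937891
28.0 [ 0.5368 -0.0332  0.2032] [ 9.998e-01  2.180e-02 -6.000e-04 -1.000e-04] [-1.39  0.02 -0.7 ] [ 0.01  0.02 -0.01] 0.0005149279015937452
28.05 [ 0.5368 -0.0332  0.203 ] [ 9.998e-01  2.180e-02 -9.000e-04 -1.000e-04] [-0.55 -0.21 -0.23] [ 0.07  0.01 -0.02] 0.00039418680874418776
```

View pics/w19.png

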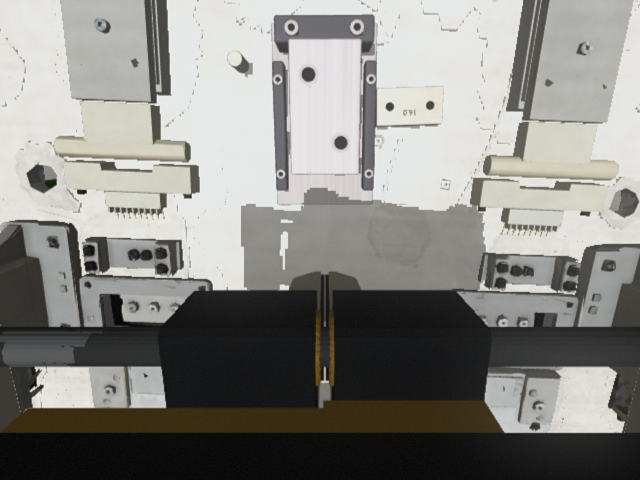

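View pics/d2.png

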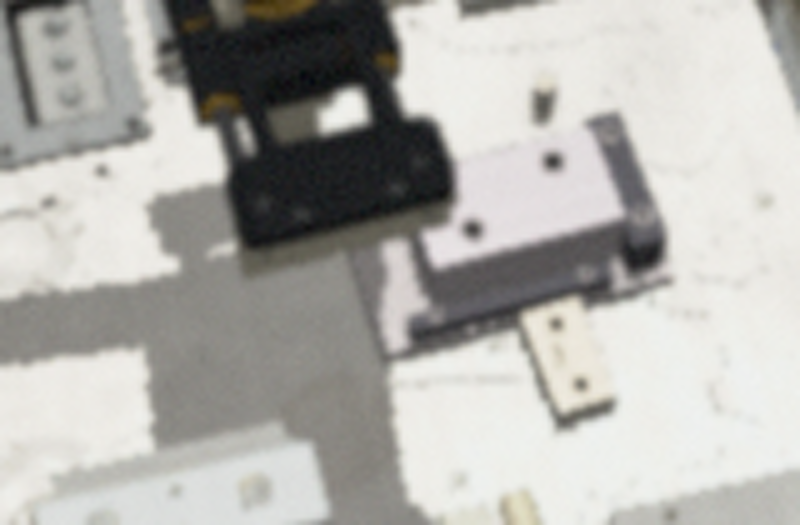

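View pics/s3.png

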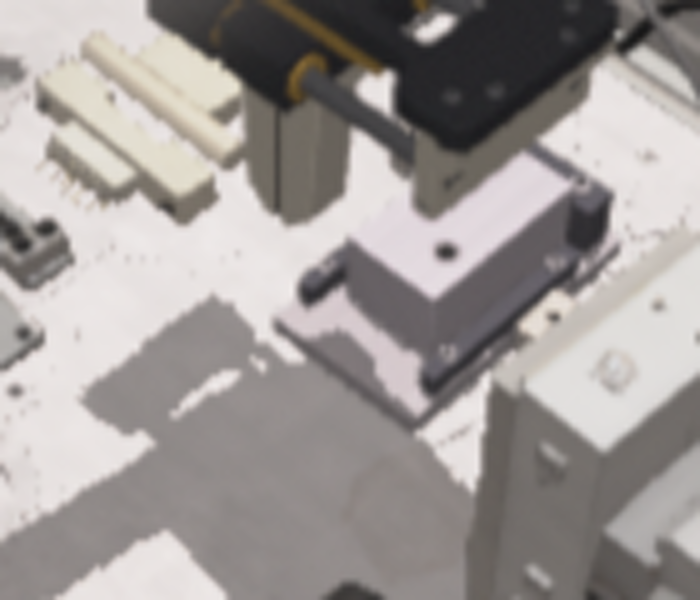

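The block is against the stop and straight between the rails: its rear end is at row ~174, columns 291–360, with the rails at 273–376. The pin and spacer have not moved. Handing in.

```bash
python3 - <<'E'
from h import *
from rig import r,eyes,order
w=np.load("w19.npy",allow_pickle=True).item()
f=np.array([.5605,-.0333]);c,s=np.cos(.043),np.sin(.043)
for q in ((292,174),(360,174),(288,39),(361,39)):
    d=ray(w,q,.046)[:2]-f; print("fix",(c*d[0]+s*d[1]).round(4),(-s*d[0]+c*d[1]).round(4))
print(order.job_done())
E
```

```text
fix 0.0255 0.0212
fix 0.0254 -0.0225
fix 0.1044 0.0219
fix 0.1044 -0.0213
the job is handed in; nothing more can be done
None
```

The setting block is lying flat in the fixture, fully home against the end stop, and the job is handed in at about 28 s of the 72 s allowed. `job_done` gives no verdict, so what follows is from my own checks.

- **To the step:** I gripped the block upright, turned it square to the fixture, slid it along the bench to centre and pressed it on the step. The wrist force was about 9 N, roughly 5 N of it net of bench friction.
- **Tipping:** With the fingers closed, I pushed slowly against its upper part until it tipped over and lay flat between the rails.
- **To the end stop:** I pushed it home and leaned on it for over a second at 10–12.6 N. The finger also pressed down 4–7 N, so bed friction took some of that. I estimate the stop saw about 8–12.6 N during the last second or so of the push.
- **Letting go:** I backed straight off and raised the gripper clear of the block.

**Last checks:**
- **Block position:** It spans fixture x = 25.5 to 104.4 mm, against 25 to 105 mm nominal. It is centred within about 1 mm and straight.
- **Contact and bystanders:** The wrist force after release was near zero apart from noise. The spacer and pin look unmoved in the last pictures. The shim and rubber tip were not in the last crops; the arm did not go near them.

**One disagreement:** after tipping, the block's centre lay at about x = 13 mm rather than the expected 30 mm, because it slid back as it fell. That is short of the 15 mm that step 2 asks for, so that condition was only met once I started pushing it along the bed, before it reached the stop.

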